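# Clear down the miniature painter's desk

## Robot

A 6-joint arm with a two-finger parallel gripper is mounted at the origin on the work surface. World frame = base frame: x ahead of the robot, y to its left, z up, the work surface at z = 0. Lengths are in m, angles in rad, forces in N, time in s.
With the tool pointing down it reaches from about 0.35 to 0.975 m from the base axis. Payload 4.9 kg.
Tool frame: the origin (TCP) lies on the front face of the gripper's body, between the roots of the fingers; the fingertips stand 73 mm ahead of it and the grasp point (between the pads) lies 54 mm ahead of it; z points along the fingers, y is the line along which they close (so a half turn about z gives the same grasp; the last joint's range is limited). The gripper opens to 85 mm and grips with 20 to 120 N. Pads are 22 mm wide; open, the fingers measure 114 mm over their backs; the gripper's body (76 mm by 85 mm) begins 54 mm behind the grasp point. The pads swing forward as they close: fully open they stand 13 mm farther back than shut.
Start: joints at [-1.338, 0.053, 1.613, -0, 1.476, -0.119], TCP at [0.215, -0.587, 0.304] pointing down, gripper open.
Joint ranges: [-3.01, 3.01], [-1.01, 2.22], [0.06, 2.58], [-1.02, 4.17], [0.09, 2.62], [-3.14, 3.14]. Speed limits (rad/s): [2.57, 2.57, 3.14, 3.14, 3.14, 3.14].

## Interface

Orientations are given as a rotation vector (axis times angle).
In Python, from station import status, imaging, order gives the robot as it stands.
- The arm moves only by the tool arm_command, never from a script. Its argument "increments" is a list of rows, each an object with "slide": the shift along the tool's x, y, z in m, a list of three; "spin": the turn about the tool's z in degrees; "gripper": the opening, from -1 (shut) to 1 (fully open). In form: [{"slide": [x, y, z], "spin": spin, "gripper": gripper}, ...]. A call has 1 to 8 rows; each row is the pose to reach, as a shift and turn from the pose commanded when the call began, along the tool's axes at that moment; what a row does not reach only later rows make up. A row lasts 1/12 s, in which the tool goes at most 41.7 mm and 7.16 degrees, less where a joint would pass 70% of its speed; a pose out of reach is approached as far as the arm can. A call with a gripper value outside its range is refused whole. The fingers move at their own pace and stop on an object; "newtons" is the grip in N (left out, the last holds). Time passes only in rows, so rows that repeat a pose let the fingers close. It gives the time, the measured TCP pose, the force, the opening and the grip force at its end, in the units of the state.
- status.get_obs(): the state, without advancing time (a new reading comes with each control period).
- imaging.get_image(name): name is "scene" or "top" or "wrist"; returns a dict with "frame" (384x512x3 uint8, red, green, blue), "vfov" (degrees; the focal length in pixels is half the picture's height over the tangent of half this angle, whatever the lens; pixels are square), "cx", "cy" (the principal point, pixels), "view" (4x4, takes a point from world to camera coordinates); the wrist camera has in their place "mount" (4x4, takes a point from camera to tool coordinates, whose origin is the TCP and whose axes are the flange's). Camera axes: x right, y up, looking along -z (the intrinsics and any distortion apply to the point x, -y, -z); pixel columns grow to the right and rows downward; lengths in m; the calibration is good to about 2 mm. A picture is of the moment at which its call begins: read the wrist's pose just before it. There is no depth.
- order.finish_job(): hands the job in; it is judged then, once.
The state is a dict: "t": time; "q": joint angles; "dq": joint speeds; "effort": joint torques, N m; "tool_pos": TCP position; "tool_rot": TCP orientation; "contact_force": force on the tool from outside, world axes, zero at the start; "wrist_torque": the same for the moment, N m; "opening": finger opening in m; "grip_force": force on a finger pad.
Only numpy, scipy, OpenCV 4.12 (cv2) and the standard library are available. Lean on these libraries where they do the work, as an engineer would, in place of code of your own. Each camera call takes 0.05 s, during which the arm holds its last target. There are 200 camera calls.

## Task

Painting is over, so put the small dropper bottle, the large dropper bottle, the primed figure on its pill-bottle handle and the tweezers back in their own holders: each bottle and the handle upright on the floor of the round cup made to its size (small bottle in the smallest cup, large bottle in the middle one, figure handle in the widest), and the tweezers lying flat along the inside of the long tray, tips to either end. Lift them and set them down gently, never tipping the bottles or the figure over or letting anything drop, and leave the wet palette and the brush tin where they stand.

Things in the scene. Friction and masses are not known exactly. Their poses are not given: they have to be found in the camera images.
- small_bottle: the small dropper bottle: plain grey plastic with a pale paper band and a black pointed cap, standing upright. Straight round body 25 mm in diameter up to 54 mm, 80 mm tall with the cap, about 30 g. Origin at the centre of its underside, z up its axis.
- large_bottle: the large dropper bottle: the same kind, standing upright. Straight round body 38 mm in diameter up to 78 mm, 108 mm tall with the cap, about 80 g. Origin at the centre of its underside, z up its axis.
- figure_handle: grey primed miniature figure on a squat amber pill bottle 50 mm in diameter: white screw cap, 53 mm in diameter, from 46 to 58 mm up; cork disc 34 mm across to 65 mm; figure on a 25 mm base to 97 mm. One rigid piece, about 65 g, standing upright; grip the cap or bottle, not the figure. Origin at the centre of its underside, z up its axis.
- tweezers: steel tweezers lying on their side, 122 mm long, 10 mm high; 13 mm across both arms at the ribbed finger grips, which lie flat and parallel over the middle 28 mm; they do not give when gripped. Origin midway along, at desk level under the grips; x along the tweezers toward the tips, z up.
- small_cup: the smallest turned beech cup fixed on the desk, round, 53 mm across the outside of its rim, 22 mm high, origin at the centre of its underside, z up. Its open well has a cork floor 8 mm above the desk, 33 mm across, and flares to 43 mm across at the rim.
- medium_cup: the middle-sized turned beech cup fixed on the desk, round, 66 mm across the outside of its rim, 22 mm high, origin at the centre of its underside, z up. Its open well has a cork floor 8 mm above the desk, 46 mm across, and flares to 56 mm across at the rim.
- wide_cup: the widest turned beech cup fixed on the desk, round, 80 mm across the outside of its rim, 22 mm high, origin at the centre of its underside, z up. Its open well has a cork floor 8 mm above the desk, 60 mm across, and flares to 70 mm across at the rim.
- tweezer_tray: long shallow plywood tray fixed on the desk, 154 x 42 mm outside, 14 mm high. Inside 142 x 30 mm, cork floor 6 mm above the desk, rim 8 mm above that floor; the rims of the long sides are cut away over the middle 64 mm to leave room for fingers. Origin at the centre of its underside, x along its length, z up.
- wet_palette: bystander: closed white plastic wet palette with a flip-top lid, 165 x 235 x 33 mm, loose on the desk at the robot's left. Origin at the centre of its underside.
- brush_tin: bystander: open aluminium brush tin 62 mm across and 98 mm high, with five brushes standing in it up to 190 mm, loose on the desk at the robot's right. Origin at the centre of its underside.
Mind the look-alikes: they are no part of the job. Leave any black or yellow look-alike of the medium_cup alone.

How it is judged:
By the outcome, as a careful person would: the job done as asked, in the order asked, and still so for the second after the job is handed in, with the robot touching nothing.
It also fails if it takes over 118 s, if anything falls off the work surface, if the arm or the gripper's body presses on something with over 40 N, if the wrist force passes 120 N, or if a joint passes its speed limit or range.

## Working session

There is one attempt and no reset: what is moved stays moved. The work goes in short steps, Python scripts to look and compute and a tool call to move; the robot and the scene stay as the last step left them, time stands still between calls to the robot, and variables do not carry over. Pictures are saved under pics/ and viewed, at most 15 in all, crops included, and the job is handed in when it is done.

Besides the shell and the picture viewer there is one more tool, called after "Emit:" in YAML: its name, and indented under it one key for each argument. arm_command: Moves the arm, as the interface text tells. Its arguments: {"type":"object","properties":{"increments":{"type":"array","items":{"type":"object","properties":{"slide":{"type":"array","items":{"type":"number"}},"spin":{"type":"number"},"gripper":{"type":"number"}}}},"newtons":{"type":"number"}},"required":["increments"]}

```bash
mkdir -p pics; ls; python3 - <<'E'
from station import status, imaging
import cv2, numpy as np
print(status.get_obs())
for n in ["scene","top","wrist"]:
    d=imaging.get_image(n)
    cv2.imwrite(f"pics/{n}0.png",d["frame"][...,::-1])
    print(n,{k:(np.round(v,4).tolist() if k!="frame" else v.shape) for k,v in d.items()})
E
```

```text
pics
{'t': 0.0, 'q': array([-1.33800894e+00,  5.33732731e-02,  1.61431727e+00, -2.33035635e-05,
        1.47600771e+00, -1.19007704e-01]), 'dq': array([ 0.00074635,  0.00103902,  0.00210943, -0.00052098, -0.00192728,
        0.00093547]), 'effort': array([-1.57635473e-03, -3.93679476e+01, -3.70178211e+01, -1.28138686e-04,
        7.16124487e-03,  1.01206825e-05]), 'tool_pos': array([ 0.21524355, -0.58625105,  0.30263879]), 'tool_rot': array([-3.09104840e+00, -5.49389094e-01,  2.24288317e-04]), 'contact_force': array([ 0.32912502, -0.40979278,  0.19768089]), 'wrist_torque': array([ 0.03650814, -0.02207545,  0.03207841]), 'grip_force': 0.0, 'opening': 0.08563221769884694}
scene {'frame': (384, 512, 3), 'vfov': 50.5669, 'cx': 254.8734, 'cy': 193.9044, 'view': [[-0.1902, 0.9817, -0.0056, 0.1026], [-0.6584, -0.1233, 0.7425, 0.3702], [0.7283, 0.1449, 0.6698, -1.634], [0.0, 0.0, 0.0, 1.0]]}
top {'frame': (384, 512, 3), 'vfov': 53.7987, 'cx': 258.3126, 'cy': 192.8016, 'view': [[0.0123, -0.9998, 0.0173, -0.0215], [0.9843, 0.0152, 0.1759, -0.5644], [-0.1762, 0.0148, 0.9842, -1.0253], [0.0, 0.0, 0.0, 1.0]]}
wrist {'frame': (384, 512, 3), 'vfov': 64.3015, 'cx': 255.0572, 'cy': 191.7122, 'mount': [[-0.001, 0.9488, 0.3158, 0.0812], [1.0, 0.0008, 0.0006, -0.0002], [0.0003, 0.3158, -0.9488, -0.0708], [0.0, 0.0, 0.0, 1.0]]}
```

View pics/top0.png

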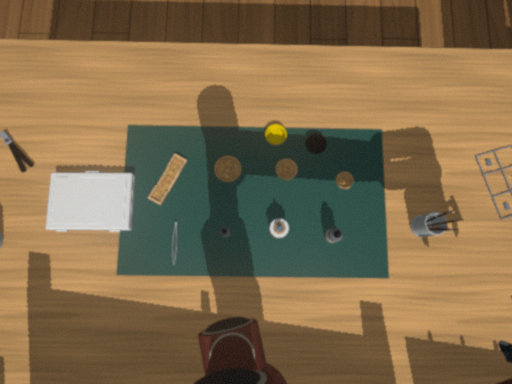

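View pics/scene0.png

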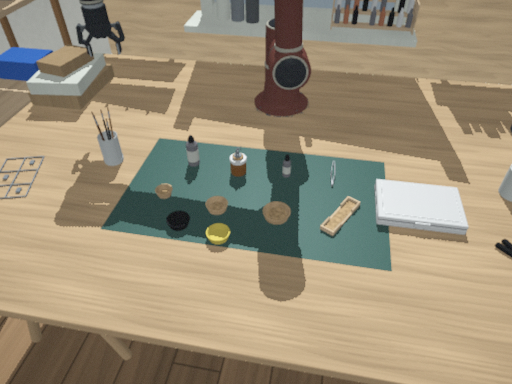

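The top view shows, in pixels:
- Holders: tray (167,178), wide cup (228,168), medium cup (286,169), small cup (345,180).
- Look-alikes: yellow (276,134), black (316,143).
- Objects: small bottle (225,232), figure (279,228), large bottle (334,236), tweezers (174,243).

The scene view shows the same things from the front: cups at (164,190), (216,204) and (277,212), tray (341,215), and bottle caps at (287,157) and (192,139).

```bash
cat > h.py <<'E'
import numpy as np, cv2
from scipy.spatial.transform import Rotation as R
from station import status, imaging
def cam(n):
    o=status.get_obs(); d=imaging.get_image(n)
    if n=="wrist":
        T=np.eye(4); T[:3,:3]=R.from_rotvec(o["tool_rot"]).as_matrix(); T[:3,3]=o["tool_pos"]
        d["c2w"]=T@d["mount"]
    else: d["c2w"]=np.linalg.inv(d["view"])
    d["f"]=d["frame"].shape[0]/2/np.tan(np.radians(d["vfov"])/2); d["obs"]=o
    return d
def ray(d,p):
    v=np.array([(p[0]-d["cx"])/d["f"],-(p[1]-d["cy"])/d["f"],-1.]); v=d["c2w"][:3,:3]@v
    return d["c2w"][:3,3],v/np.linalg.norm(v)
def plane(d,p,z):
    o,v=ray(d,p); return o+v*(z-o[2])/v[2]
def tri(obs):  # [(d,p),...] -> point, rms miss
    A=np.zeros((3,3));b=np.zeros(3);L=[]
    for d,p in obs:
        o,v=ray(d,p);P=np.eye(3)-np.outer(v,v);A+=P;b+=P@o;L.append((o,P))
    x=np.linalg.solve(A,b); return x,max(np.linalg.norm(P@(x-o)) for o,P in L)
def proj(d,x):
    c=np.linalg.inv(d["c2w"])@np.append(x,1); return np.array([d["cx"]-d["f"]*c[0]/c[2],d["cy"]+d["f"]*c[1]/c[2]])
def save(d,name,s=1,box=None):
    f=d["frame"][...,::-1]
    if box: f=f[box[1]:box[3],box[0]:box[2]]
    cv2.imwrite("pics/"+name,cv2.resize(f,None,fx=s,fy=s,interpolation=cv2.INTER_CUBIC))
def togo(o,dest):  # world displacement in tool axes
    return R.from_rotvec(o["tool_rot"]).as_matrix().T@(np.array(dest)-o["tool_pos"])
E
python3 - <<'E'
from h import *
t,s=cam("top"),cam("scene")
P=dict(tray=((167.5,178.5),(341,215)),wide=((228,168),(277,212)),med=((286.5,168.5),(216.5,204)),small=((345,180),(164,190)),
sb_top=((225,232),(287,157)),lb_top=((335.5,237),(191.5,138)),fig=((279,228),(238,157)),twz=((174,243),(333,174)))
for k,(a,b) in P.items(): x,e=tri([(t,a),(s,b)]); print(k,x.round(3),round(e,4),plane(t,a,.02).round(3))
f=t["frame"]; cv2.imwrite("pics/crop1.png",cv2.resize(f[110:285,110:395,::-1],None,fx=2.8,fy=2.8,interpolation=cv2.INTER_CUBIC))
E
```

```text
tray [0.611 0.259 0.006] 0.0028 [0.609 0.253 0.02 ]
wide [0.643 0.08  0.017] 0.0035 [0.643 0.076 0.02 ]
med [ 0.644 -0.094  0.018] 0.0025 [ 0.644 -0.097  0.02 ]
small [ 0.612 -0.267  0.016] 0.0038 [ 0.612 -0.27   0.02 ]
sb_top [0.451 0.08  0.067] 0.0035 [0.454 0.08  0.02 ]
lb_top [ 0.44  -0.222  0.092] 0.0005 [ 0.444 -0.238  0.02 ]
fig [ 0.465 -0.07   0.057] 0.0022 [ 0.468 -0.075  0.02 ]
twz [ 0.422  0.229 -0.001] 0.0012 [0.421 0.224 0.02 ]
```

View pics/crop1.png

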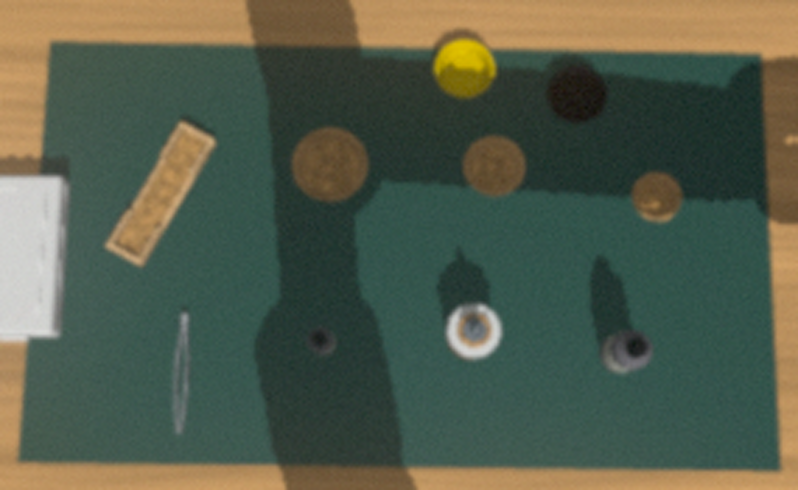

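The crop confirms the layout, with all four objects standing apart. Next I move toward the small bottle for a wrist view.

Emit:
arm_command:
  increments:
    - {"slide":[0.212,-0.256,0],"spin":20.15,"gripper":1}
    - {"slide":[0.212,-0.256,0],"spin":20.15,"gripper":1}
    - {"slide":[0.212,-0.256,0],"spin":20.15,"gripper":1}
    - {"slide":[0.212,-0.256,0],"spin":20.15,"gripper":1}
    - {"slide":[0.212,-0.256,0],"spin":20.15,"gripper":1}
    - {"slide":[0.212,-0.256,0],"spin":20.15,"gripper":1}
    - {"slide":[0.212,-0.256,0],"spin":20.15,"gripper":1}
    - {"slide":[0.212,-0.256,0],"spin":20.15,"gripper":1}

```text
t: 0.92
tool_pos: [0.3263, -0.2714, 0.3038]
tool_rot: [3.141, -0.001, 0.001]
contact_force: [1.4, -0.2, -0.7]
opening: 0.0853
grip_force: 0.0
```

Emit:
arm_command:
  increments:
    - {"slide":[0.12,-0.28,0],"gripper":1}
    - {"slide":[0.12,-0.28,0],"gripper":1}
    - {"slide":[0.12,-0.28,0],"gripper":1}
    - {"slide":[0.12,-0.28,0],"gripper":1}
    - {"slide":[0.12,-0.28,0],"gripper":1}
    - {"slide":[0.12,-0.28,0],"gripper":1}
    - {"slide":[0.12,-0.28,0],"gripper":1}
    - {"slide":[0.12,-0.28,0],"gripper":1}

```text
validation failed for argument at $.in...
```

```bash
cat > snap.py <<'E'
import sys,pickle
from h import *
d=cam("wrist"); pickle.dump(d,open(f"w{sys.argv[1]}.pkl","wb")); save(d,f"w{sys.argv[1]}.png",1.5)
print(d["obs"]["t"],d["obs"]["tool_pos"].round(4),d["obs"]["tool_rot"].round(4),d["obs"]["q"].round(2))
E
python3 snap.py 1
```

```text
0.9167 [ 0.3263 -0.2714  0.3038] [ 3.1414e+00 -1.0000e-03  8.0000e-04] [-0.87 -0.46  2.05  0.    1.55  0.7 ]
```

View pics/w1.png

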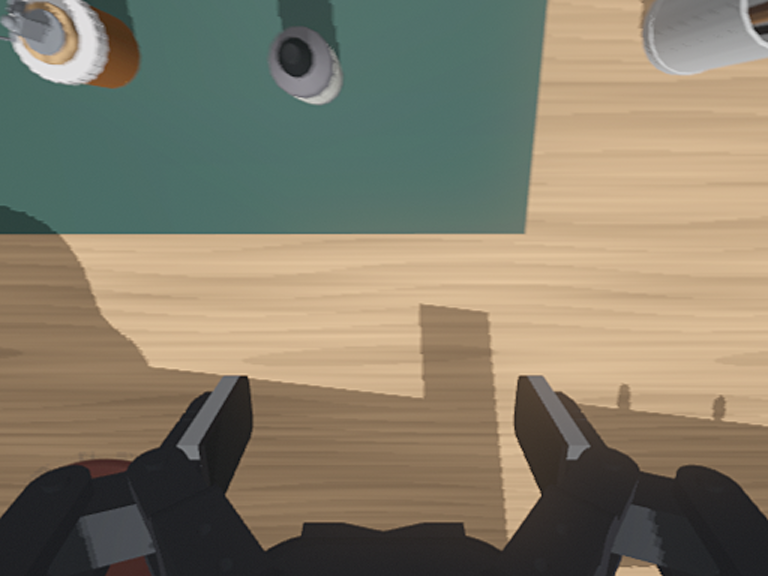

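That view shows the large bottle cap at about (293,57), the figure's white cap at (65,40) and the tin at top right. My move was refused because every row needs a spin, so I'll resend it.

Emit:
arm_command:
  increments:
    - {"slide":[0.05,-0.3,0],"spin":0,"gripper":1}
    - {"slide":[0.05,-0.3,0],"spin":0,"gripper":1}
    - {"slide":[0.05,-0.3,0],"spin":0,"gripper":1}
    - {"slide":[0.05,-0.3,0],"spin":0,"gripper":1}
    - {"slide":[0.05,-0.3,0],"spin":0,"gripper":1}
    - {"slide":[0.05,-0.3,0],"spin":0,"gripper":1}
    - {"slide":[0.05,-0.3,0],"spin":0,"gripper":1}
    - {"slide":[0.05,-0.3,0],"spin":0,"gripper":1}

```text
t: 1.63
tool_pos: [0.3759, 0.031, 0.3041]
tool_rot: [-3.14, -0.01, -0.002]
contact_force: [0.1, -1.1, -0.5]
opening: 0.0853
grip_force: 0.0
```

```bash
python3 snap.py 2
```

```text
1.6333 [0.3759 0.031  0.3041] [-3.1396e+00 -1.0200e-02 -1.5000e-03] [-0.12 -0.61  2.15  0.    1.6   1.45]
```

View pics/w2.png

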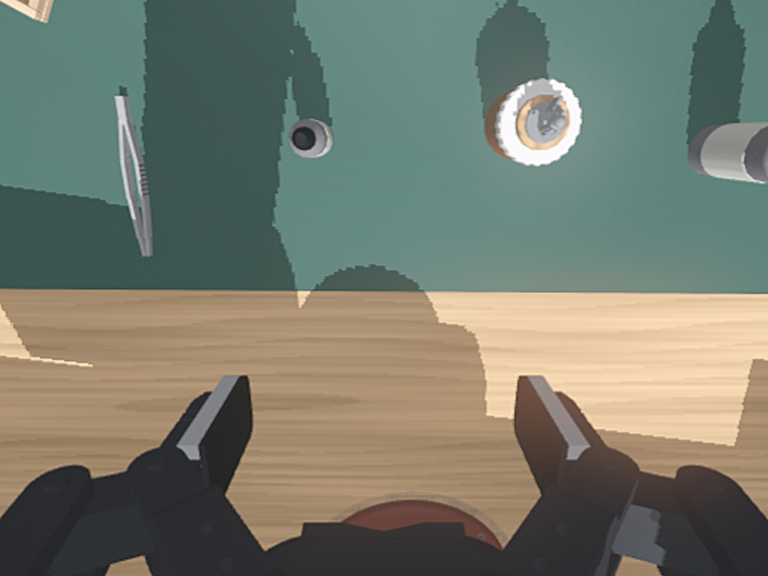

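The wrist view shows the small bottle's cap at (305,139), the figure at (540,120), the large bottle at (740,150) and the tweezers from (121,92) to (148,254). I need two more views covering the cups and the tray.

Emit:
arm_command:
  increments:
    - {"slide":[0.09,-0.09,-0.06],"spin":0,"gripper":1}
    - {"slide":[0.09,-0.09,-0.06],"spin":0,"gripper":1}
    - {"slide":[0.09,-0.09,-0.06],"spin":0,"gripper":1}
    - {"slide":[0.09,-0.09,-0.06],"spin":0,"gripper":1}
    - {"slide":[0.09,-0.09,-0.06],"spin":0,"gripper":1}

```text
t: 2.1
tool_pos: [0.4682, 0.1177, 0.3659]
tool_rot: [-3.141, -0.003, -0.004]
contact_force: [-1.1, -0.3, -0.6]
opening: 0.0851
grip_force: 0.0
```

```bash
python3 snap.py 3
```

```text
2.1 [0.4682 0.1177 0.3659] [-3.1412 -0.0035 -0.0044] [ 0.09 -0.33  1.85  0.    1.61  1.66]
```

Emit:
arm_command:
  increments:
    - {"slide":[0.0,0.24,0],"spin":0,"gripper":1}
    - {"slide":[0.0,0.24,0],"spin":0,"gripper":1}
    - {"slide":[0.0,0.24,0],"spin":0,"gripper":1}
    - {"slide":[0.0,0.24,0],"spin":0,"gripper":1}
    - {"slide":[0.0,0.24,0],"spin":0,"gripper":1}
    - {"slide":[0.0,0.24,0],"spin":0,"gripper":1}
    - {"slide":[0.0,0.24,0],"spin":0,"gripper":1}

```text
t: 2.73
tool_pos: [0.464, -0.1289, 0.3625]
tool_rot: [3.14, -0.013, -0.004]
contact_force: [-0.5, -0.3, -0.3]
opening: 0.0852
grip_force: 0.0
```

```bash
python3 snap.py 4; python3 -c "
import cv2,numpy as np
cv2.imwrite('pics/w34.png',np.vstack([cv2.resize(cv2.imread(f'pics/w{i}.png')[:420],(548,300),interpolation=cv2.INTER_AREA) for i in (3,4)]))"
```

```text
2.7333 [ 0.464  -0.1289  0.3625] [ 3.1398 -0.0133 -0.0039] [-0.42 -0.33  1.86 -0.    1.61  1.15]
```

View pics/w34.png

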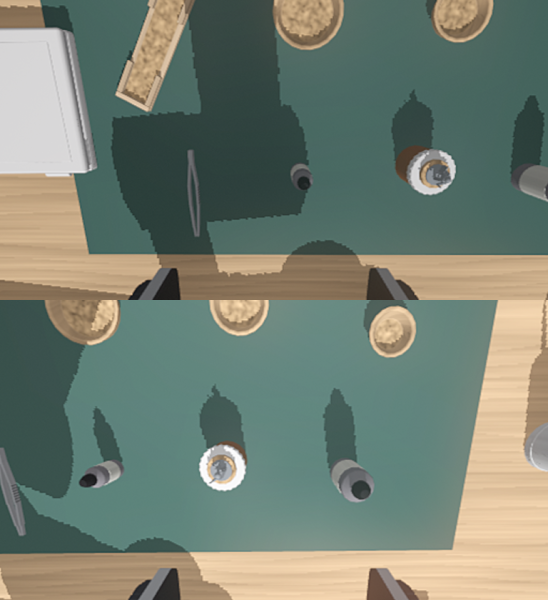

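Views 3 (top half) and 4 (bottom half) show everything needed: the small bottle, figure, large bottle, all the cups, the tray and the tweezers. Now I triangulate them.

```bash
cat > m.py <<'E'
from h import *
import pickle
def blob(d,x,r,kind):
    """centroid, contour of the biggest matching blob near the projection of x"""
    p=proj(d,x); h=cv2.cvtColor(d["frame"],cv2.COLOR_RGB2HSV).astype(int); H,S,V=h[...,0],h[...,1],h[...,2]
    m={"dark":V<60,"white":(S<35)&(V>170),"grey":(S<60),"wood":(H<30)&(S>40)&(V>50)}[kind].astype(np.uint8)
    w=np.zeros_like(m); cv2.circle(w,tuple(int(v) for v in p),r,1,-1); m&=w
    c,_=cv2.findContours(m,cv2.RETR_EXTERNAL,cv2.CHAIN_APPROX_NONE)
    if not c: return None
    c=max(c,key=len)[:,0,:].astype(np.float32)
    if len(c)<8: return None
    edge=(c[:,0]<2).any()|(c[:,1]<2).any()|(c[:,0]>509).any()
    return c,p,edge
E
python3 - <<'E'
from m import *
W={i:pickle.load(open(f"w{i}.pkl","rb")) for i in (1,2,3,4)}
for n,x,r,k in [("sb",(.451,.08,.07),14,"dark"),("lb",(.44,-.222,.1),16,"dark"),("fig",(.465,-.07,.058),32,"white"),
   ("wide",(.643,.08,.022),48,"wood"),("med",(.644,-.094,.022),42,"wood"),("small",(.612,-.267,.022),36,"wood")]:
    L=[]
    for i,d in W.items():
        b=blob(d,x,r,k)
        if b is None: continue
        c,p,e=b; (u,v),ax,a=cv2.fitEllipse(cv2.convexHull(c.reshape(-1,1,2)))if len(c)>8 else None
        print(n,i,"pred",p.round(),"ell",round(u,1),round(v,1),np.round(ax,1),"edge",e,"plane",plane(d,(u,v),x[2])[:2].round(4))
        if not e: L.append((d,(u,v)))
    if len(L)>1: print("  TRI",tri(L)[0].round(4),round(tri(L)[1],4))
E
```

```text
sb 2 pred [205.  97.] ell 201.9 91.8 [14.5 15. ] edge False plane [0.4553 0.0827]
sb 3 pred [286. 174.] ell 283.3 170.5 [11.5 12.8] edge False plane [0.4559 0.0832]
sb 4 pred [ 85. 172.] ell 82.0 168.2 [11.4 16.1] edge False plane [0.4558 0.0823]
  TRI [0.4554 0.0831 0.0685] 0.0001
lb 1 pred [195.  48.] ell 196.2 40.8 [17.3 22.4] edge False plane [ 0.4456 -0.2234]
lb 4 pred [337. 185.] ell 336.9 177.0 [15.9 16.9] edge False plane [ 0.45   -0.2216]
  TRI [ 0.4473 -0.2229  0.093 ] 0.001
fig 1 pred [37. 25.] ell 37.9 25.9 [54.5 60.2] edge True plane [ 0.4641 -0.0703]
fig 2 pred [360.  82.] ell 359.3 81.2 [54.  60.8] edge False plane [ 0.466  -0.0693]
fig 3 pred [404. 161.] ell 403.5 160.8 [38.2 43.4] edge False plane [ 0.4655 -0.0693]
fig 4 pred [208. 157.] ell 207.5 156.5 [42. 44.] edge False plane [ 0.4663 -0.0698]
  TRI [ 0.4658 -0.0696  0.0574] 0.0004
wide 3 pred [287.   8.] ell 287.6 9.0 [66.2 74.4] edge True plane [0.6422 0.0796]
wide 4 pred [76.  3.] ell 77.0 6.4 [63.2 75.7] edge True plane [0.6397 0.0791]
med 3 pred [433.   7.] ell 431.5 10.7 [51.4 62.2] edge True plane [ 0.6405 -0.0926]
med 4 pred [224.   1.] ell 223.0 3.1 [54.3 59.4] edge True plane [ 0.6415 -0.0932]
small 4 pred [368.  30.] ell 366.3 29.1 [42.4 49.3] edge False plane [ 0.6126 -0.2646]
```

Emit:
arm_command:
  increments:
    - {"slide":[-0.01,-0.212,0.14],"spin":0,"gripper":1}
    - {"slide":[-0.01,-0.212,0.14],"spin":0,"gripper":1}
    - {"slide":[-0.01,-0.212,0.14],"spin":0,"gripper":1}
    - {"slide":[-0.01,-0.212,0.14],"spin":0,"gripper":1}
    - {"slide":[-0.01,-0.212,0.14],"spin":0,"gripper":1}
    - {"slide":[-0.01,-0.212,0.14],"spin":0,"gripper":1}
    - {"slide":[-0.01,-0.212,0.14],"spin":0,"gripper":1}
    - {"slide":[-0.01,-0.212,0.14],"spin":0,"gripper":1}

```text
t: 3.45
tool_pos: [0.4535, 0.0902, 0.2211]
tool_rot: [3.141, 0.007, -0.009]
contact_force: [0.5, 0.0, 0.1]
opening: 0.0854
grip_force: 0.0
```

```bash
python3 - <<'E'
from h import *
o=status.get_obs(); print(o["tool_pos"].round(4),o["tool_rot"].round(4),o["dq"].round(3),togo(o,(.4555,.083,.095)).round(4))
E
```

```text
[0.4535 0.0902 0.2211] [ 3.1413  0.0065 -0.0085] [-0.054 -0.019 -0.056 -0.015  0.009 -0.016] [0.0026 0.0072 0.126 ]
```

Emit:
arm_command:
  increments:
    - {"slide":[0,0,0.03],"spin":0,"gripper":1}
    - {"slide":[0,0,0.05],"spin":0,"gripper":1}
    - {"slide":[0,0,0.05],"spin":0,"gripper":1}
    - {"slide":[0,0,0.05],"spin":0,"gripper":1}

```text
t: 3.78
tool_pos: [0.4557, 0.0877, 0.1739]
tool_rot: [3.141, -0.002, -0.002]
contact_force: [-0.2, -0.1, -0.3]
opening: 0.0851
grip_force: 0.0
```

```bash
cat > go.py <<'E'
import sys
from h import *
o=status.get_obs(); print(o["tool_pos"].round(4),o["tool_rot"].round(4),"v",abs(o["dq"]).max().round(3),"togo",togo(o,[float(a) for a in sys.argv[1:4]]).round(4))
E
python3 go.py .4555 .083 .095
```

```text
[0.4557 0.0877 0.1739] [ 3.1413e+00 -1.9000e-03 -2.2000e-03] v 0.044 togo [-0.      0.0047  0.0789]
```

Emit:
arm_command:
  increments:
    - {"slide":[0,0.005,0.02],"spin":0,"gripper":1}
    - {"slide":[0,0.005,0.04],"spin":0,"gripper":1}
    - {"slide":[0,0.005,0.06],"spin":0,"gripper":1}
    - {"slide":[0,0.005,0.079],"spin":0,"gripper":1}
    - {"slide":[0,0.005,0.079],"spin":0,"gripper":1}
    - {"slide":[0,0.005,0.079],"spin":0,"gripper":0}
    - {"slide":[0,0.005,0.079],"spin":0,"gripper":0}
  newtons: 25

```text
t: 4.37
tool_pos: [0.4578, 0.0834, 0.0973]
tool_rot: [3.142, -0.001, 0.006]
contact_force: [0.3, -0.5, -0.1]
opening: 0.0638
grip_force: 0.0
```

```bash
python3 go.py .4555 .083 .095; python3 snap.py 5
```

```text
[0.4578 0.0834 0.0973] [ 3.1416e+00 -6.0000e-04  5.9000e-03] v 0.008 togo [-0.0023  0.0004  0.0023]
4.3667 [0.4578 0.0834 0.0973] [ 3.1416e+00 -6.0000e-04  5.9000e-03] [ 0.02 -0.1   2.14 -0.    1.1   1.59]
```

View pics/w5.png

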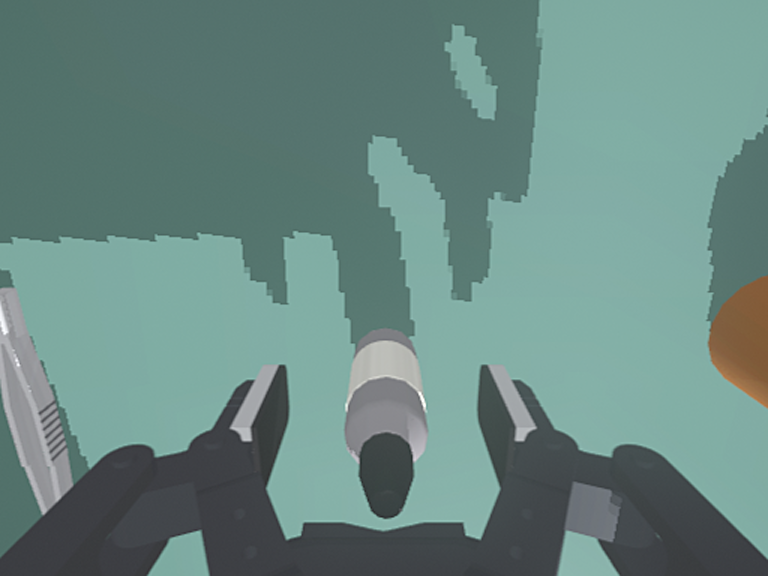

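The bottle is centred between the pads, with its cap at (386,480). Closing now.

Emit:
arm_command:
  increments:
    - {"slide":[-0.002,0,0],"spin":0,"gripper":-0.25}
    - {"slide":[-0.002,0,0],"spin":0,"gripper":-0.3}
    - {"slide":[-0.002,0,0],"spin":0,"gripper":-0.6}
    - {"slide":[-0.002,0,0],"spin":0,"gripper":-1}
    - {"slide":[-0.002,0,0],"spin":0,"gripper":-1}
    - {"slide":[-0.002,0,0],"spin":0,"gripper":-1}
  newtons: 25

```text
t: 4.92
tool_pos: [0.4549, 0.0837, 0.0961]
tool_rot: [3.142, 0.0, 0.002]
contact_force: [-1.7, -0.4, 6.1]
opening: 0.024
grip_force: 24.6
```

Emit:
arm_command:
  increments:
    - {"slide":[0,0,-0.01],"spin":0,"gripper":-1}
    - {"slide":[0,0,-0.03],"spin":0,"gripper":-1}
    - {"slide":[0,0,-0.06],"spin":0,"gripper":-1}
    - {"slide":[0,0,-0.09],"spin":0,"gripper":-1}
    - {"slide":[0,0,-0.12],"spin":0,"gripper":-1}
    - {"slide":[0,0,-0.15],"spin":0,"gripper":-1}
    - {"slide":[0,0,-0.165],"spin":0,"gripper":-1}
    - {"slide":[0,0,-0.165],"spin":0,"gripper":-1}

```text
t: 5.58
tool_pos: [0.456, 0.0838, 0.2653]
tool_rot: [-3.141, -0.0, -0.014]
contact_force: [1.0, 0.3, 0.4]
opening: 0.0241
grip_force: 24.7
```

Emit:
arm_command:
  increments:
    - {"slide":[0.005,0.025,0],"spin":0,"gripper":-1}
    - {"slide":[0.01,0.06,0],"spin":0,"gripper":-1}
    - {"slide":[0.015,0.1,0],"spin":0,"gripper":-1}
    - {"slide":[0.02,0.14,0],"spin":0,"gripper":-1}
    - {"slide":[0.025,0.18,0],"spin":0,"gripper":-1}
    - {"slide":[0.03,0.22,0],"spin":0,"gripper":-1}
    - {"slide":[0.035,0.26,0],"spin":0,"gripper":-1}
    - {"slide":[0.035,0.29,0],"spin":0,"gripper":-1}

```text
t: 6.25
tool_pos: [0.4886, -0.2089, 0.2583]
tool_rot: [-3.141, 0.002, 0.003]
contact_force: [1.2, -0.8, 0.4]
opening: 0.0243
grip_force: 24.8
```

Emit:
arm_command:
  increments:
    - {"slide":[0.01,0.025,0],"spin":0,"gripper":-1}
    - {"slide":[0.02,0.045,0],"spin":0,"gripper":-1}
    - {"slide":[0.025,0.055,0],"spin":0,"gripper":-1}
    - {"slide":[0.025,0.058,0],"spin":0,"gripper":-1}
    - {"slide":[0.025,0.058,0],"spin":0,"gripper":-1}
    - {"slide":[0.025,0.058,0],"spin":0,"gripper":-1}

```text
t: 6.75
tool_pos: [0.5138, -0.2632, 0.2592]
tool_rot: [-3.14, -0.001, 0.002]
contact_force: [-0.7, 0.8, -0.9]
opening: 0.0241
grip_force: 24.8
```

```bash
python3 snap.py 6;python3 - <<'E'
from m import *
d=pickle.load(open("w6.pkl","rb")); e=pickle.load(open("w4.pkl","rb"))
c,p,_=blob(d,(.6126,-.2646,.022),50,"wood"); (u,v),ax,a=cv2.fitEllipse(cv2.convexHull(c.reshape(-1,1,2)))
print(p,u,v,ax,plane(d,(u,v),.022).round(4), status.get_obs()["opening"])
E
```

```text
6.75 [ 0.5138 -0.2632  0.2592] [-3.1403e+00 -1.4000e-03  2.0000e-03] [-0.6  -0.03  1.77  0.    1.4   0.97]
[257.26490705  69.76997929] 257.5749206542969 69.29956817626953 (55.395084381103516, 59.599063873291016) [ 0.613  -0.2649  0.022 ] 0.02445185762839756
```

View pics/w6.png

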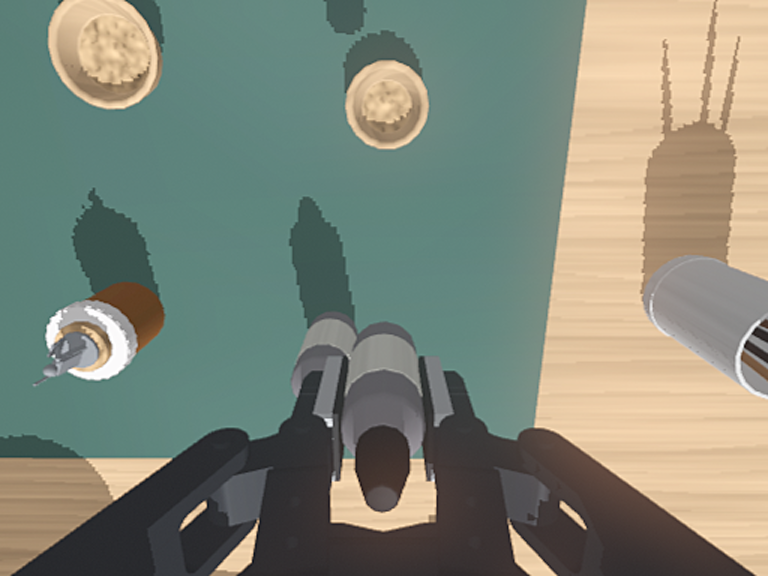

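The bottle hangs straight and the small cup is clear at (387,104), measured at (0.613, -0.265). Moving over it and lowering.

Emit:
arm_command:
  increments:
    - {"slide":[0.03,0.002,0.0],"spin":0,"gripper":-1}
    - {"slide":[0.06,0.002,0.0],"spin":0,"gripper":-1}
    - {"slide":[0.085,0.002,0.02],"spin":0,"gripper":-1}
    - {"slide":[0.099,0.002,0.045],"spin":0,"gripper":-1}
    - {"slide":[0.099,0.002,0.075],"spin":0,"gripper":-1}
    - {"slide":[0.099,0.002,0.1],"spin":0,"gripper":-1}
    - {"slide":[0.099,0.002,0.11],"spin":0,"gripper":-1}
    - {"slide":[0.099,0.002,0.11],"spin":0,"gripper":-1}

```text
t: 7.47
tool_pos: [0.6113, -0.2642, 0.1461]
tool_rot: [-3.138, -0.002, 0.01]
contact_force: [0.0, -0.0, -0.6]
opening: 0.0244
grip_force: 24.7
```

Emit:
arm_command:
  increments:
    - {"slide":[0,0,0.0],"spin":0,"gripper":-1}
    - {"slide":[0,0,0],"spin":0,"gripper":-1}

```text
t: 7.63
tool_pos: [0.6141, -0.2666, 0.1525]
tool_rot: [3.14, 0.001, 0.005]
contact_force: [0.6, -0.1, -0.2]
opening: 0.0243
grip_force: 24.8
```

```bash
python3 go.py .613 -.265 .105
```

```text
[ 0.6141 -0.2666  0.1525] [3.1397e+00 6.0000e-04 5.2000e-03] v 0.015 togo [-0.0013 -0.0016  0.0475]
```

Lowering slowly and watching the force.

Emit:
arm_command:
  increments:
    - {"slide":[-0.001,-0.001,0.015],"spin":0,"gripper":-1}
    - {"slide":[-0.001,-0.001,0.028],"spin":0,"gripper":-1}
    - {"slide":[-0.001,-0.001,0.036],"spin":0,"gripper":-1}
    - {"slide":[-0.001,-0.001,0.04],"spin":0,"gripper":-1}
    - {"slide":[-0.001,-0.001,0.042],"spin":0,"gripper":-1}
    - {"slide":[-0.001,-0.001,0.043],"spin":0,"gripper":-1}
    - {"slide":[-0.001,-0.001,0.043],"spin":0,"gripper":-1}

```text
t: 8.22
tool_pos: [0.6122, -0.2654, 0.1068]
tool_rot: [3.142, 0.0, -0.0]
contact_force: [0.2, -0.5, -0.2]
opening: 0.0243
grip_force: 24.8
```

Emit:
arm_command:
  increments:
    - {"slide":[0,0,0.001],"spin":0,"gripper":-1}
    - {"slide":[0,0,0.002],"spin":0,"gripper":-1}
    - {"slide":[0,0,0.002],"spin":0,"gripper":-1}

```text
t: 8.47
tool_pos: [0.6123, -0.2654, 0.1052]
tool_rot: [3.141, 0.0, 0.001]
contact_force: [0.7, -0.2, -0.1]
opening: 0.0244
grip_force: 24.8
```

Emit:
arm_command:
  increments:
    - {"slide":[0,0,0.001],"spin":0,"gripper":-1}
    - {"slide":[0,0,0.001],"spin":0,"gripper":-1}

```text
t: 8.63
tool_pos: [0.6124, -0.2654, 0.1042]
tool_rot: [3.141, 0.0, 0.001]
contact_force: [0.9, -0.4, -0.5]
opening: 0.024
grip_force: 24.7
```

Emit:
arm_command:
  increments:
    - {"slide":[0,0,0.001],"spin":0,"gripper":-1}
    - {"slide":[0,0,0.001],"spin":0,"gripper":-1}

```text
t: 8.8
tool_pos: [0.6126, -0.2655, 0.1041]
tool_rot: [3.141, 0.0, 0.001]
contact_force: [-1.6, 0.6, 4.6]
opening: 0.0243
grip_force: 25.0
```

Emit:
arm_command:
  increments:
    - {"slide":[0,0,0],"spin":0,"gripper":-0.35}
    - {"slide":[0,0,0],"spin":0,"gripper":-0.2}
    - {"slide":[0,0,0],"spin":0,"gripper":0}
    - {"slide":[0,0,-0.01],"spin":0,"gripper":0.2}
    - {"slide":[0,0,-0.035],"spin":0,"gripper":0.2}
    - {"slide":[0,0,-0.07],"spin":0,"gripper":0.2}
    - {"slide":[0,0,-0.11],"spin":0,"gripper":0.5}
    - {"slide":[0,0,-0.15],"spin":0,"gripper":1}

```text
t: 9.47
tool_pos: [0.6116, -0.265, 0.2542]
tool_rot: [-3.141, -0.0, 0.002]
contact_force: [0.4, -0.0, -0.5]
opening: 0.0733
grip_force: 0.0
```

Emit:
arm_command:
  increments:
    - {"slide":[-0.04,0,-0.02],"spin":0,"gripper":1}
    - {"slide":[-0.08,-0.01,-0.02],"spin":0,"gripper":1}
    - {"slide":[-0.12,-0.02,-0.02],"spin":0,"gripper":1}
    - {"slide":[-0.16,-0.03,-0.02],"spin":0,"gripper":1}
    - {"slide":[-0.2,-0.035,-0.02],"spin":0,"gripper":1}
    - {"slide":[-0.24,-0.04,-0.02],"spin":0,"gripper":1}
    - {"slide":[-0.24,-0.04,-0.02],"spin":0,"gripper":1}
    - {"slide":[-0.24,-0.04,-0.02],"spin":0,"gripper":1}

```text
t: 10.13
tool_pos: [0.3707, -0.2249, 0.2733]
tool_rot: [3.14, -0.002, 0.003]
contact_force: [0.8, 0.6, 0.2]
opening: 0.0856
grip_force: 0.0
```

```bash
python3 snap.py 7;python3 - <<'E'
from m import *
d=pickle.load(open("w7.pkl","rb")); e=pickle.load(open("w4.pkl","rb"));L=[]
for q in (d,e):
    c,p,_=blob(q,(.447,-.223,.098),22,"dark"); (u,v),ax,a=cv2.fitEllipse(cv2.convexHull(c.reshape(-1,1,2)))
    print(p,u,v,ax,plane(q,(u,v),.093).round(4)); L.append((q,(u,v)))
print(tri(L))
E
```

```text
10.1333 [ 0.3707 -0.2249  0.2733] [ 3.1402e+00 -2.4000e-03  2.8000e-03] [-0.72 -0.42  2.07  0.    1.48  0.86]
[252.53253891  97.01384668] 253.60304260253906 94.77783966064453 (23.084489822387695, 24.674463272094727) [ 0.4486 -0.2238  0.093 ]
[337.48712952 179.11594654] 336.8981628417969 176.9360809326172 (15.952509880065918, 17.012775421142578) [ 0.4482 -0.2235  0.093 ]
(array([ 0.4483996 , -0.22363919,  0.09318835]), np.float64(0.0002516778154961866))
```

View pics/w7.png

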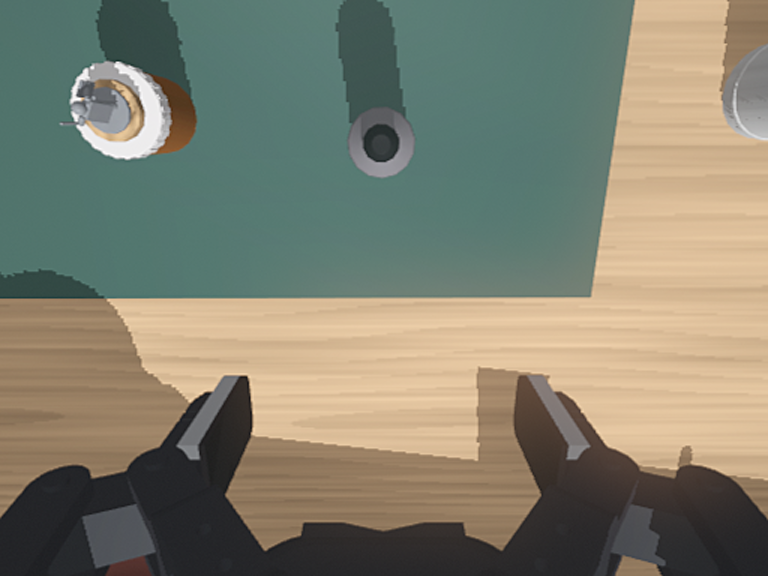

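The large bottle's cap shows at (381,144), which puts it at (0.448, -0.224). Moving in to grasp it.

Emit:
arm_command:
  increments:
    - {"slide":[0.03,-0.001,0],"spin":0,"gripper":1}
    - {"slide":[0.06,-0.001,0],"spin":0,"gripper":1}
    - {"slide":[0.078,-0.001,0.01],"spin":0,"gripper":1}
    - {"slide":[0.078,-0.001,0.035],"spin":0,"gripper":1}
    - {"slide":[0.078,-0.001,0.065],"spin":0,"gripper":1}
    - {"slide":[0.078,-0.001,0.09],"spin":0,"gripper":1}
    - {"slide":[0.078,-0.001,0.11],"spin":0,"gripper":1}
    - {"slide":[0.078,-0.001,0.12],"spin":0,"gripper":1}

```text
t: 10.85
tool_pos: [0.4503, -0.2236, 0.1497]
tool_rot: [-3.139, -0.002, 0.006]
contact_force: [0.3, -0.1, 0.1]
opening: 0.0855
grip_force: 0.0
```

```bash
python3 go.py .4484 -.2236 .121
```

```text
[ 0.4503 -0.2236  0.1497] [-3.1386e+00 -1.8000e-03  6.3000e-03] v 0.21 togo [-0.0018  0.0001  0.0287]
```

Emit:
arm_command:
  increments:
    - {"slide":[-0.001,0,0.015],"spin":0,"gripper":1}
    - {"slide":[-0.001,0,0.03],"spin":0,"gripper":0.5}
    - {"slide":[-0.001,0,0.032],"spin":0,"gripper":0.2}
    - {"slide":[-0.001,0,0.032],"spin":0,"gripper":0.0}
    - {"slide":[-0.001,0,0.032],"spin":0,"gripper":-0.1}
    - {"slide":[-0.001,0,0.032],"spin":0,"gripper":-0.5}
    - {"slide":[-0.001,0,0.032],"spin":0,"gripper":-1}
    - {"slide":[-0.001,0,0.032],"spin":0,"gripper":-1}
  newtons: 30

```text
t: 11.52
tool_pos: [0.4499, -0.2248, 0.1222]
tool_rot: [3.14, 0.0, 0.003]
contact_force: [0.2, 0.1, 1.3]
opening: 0.0366
grip_force: 31.7
```

Emit:
arm_command:
  increments:
    - {"slide":[0,0,0],"spin":0,"gripper":-1}
    - {"slide":[0,0,0],"spin":0,"gripper":-1}

```text
t: 11.68
tool_pos: [0.4499, -0.2248, 0.1222]
tool_rot: [3.14, 0.0, 0.003]
contact_force: [0.8, 0.3, 3.8]
opening: 0.037
grip_force: 32.0
```

Emit:
arm_command:
  increments:
    - {"slide":[0,0,-0.01],"spin":0,"gripper":-1}
    - {"slide":[0,0,-0.03],"spin":0,"gripper":-1}
    - {"slide":[0,0,-0.06],"spin":0,"gripper":-1}
    - {"slide":[0,0,-0.09],"spin":0,"gripper":-1}
    - {"slide":[0,0,-0.12],"spin":0,"gripper":-1}
    - {"slide":[0,0,-0.14],"spin":0,"gripper":-1}
    - {"slide":[0.015,-0.02,-0.14],"spin":0,"gripper":-1}
    - {"slide":[0.035,-0.05,-0.14],"spin":0,"gripper":-1}

```text
t: 12.35
tool_pos: [0.4844, -0.1757, 0.2638]
tool_rot: [3.139, -0.007, 0.005]
contact_force: [0.5, 0.1, -1.9]
opening: 0.0368
grip_force: 31.5
```

Emit:
arm_command:
  increments:
    - {"slide":[0.02,-0.03,0],"spin":0,"gripper":-1}
    - {"slide":[0.04,-0.06,0],"spin":0,"gripper":-1}
    - {"slide":[0.052,-0.078,0],"spin":0,"gripper":-1}
    - {"slide":[0.055,-0.082,0],"spin":0,"gripper":-1}
    - {"slide":[0.055,-0.082,0],"spin":0,"gripper":-1}
    - {"slide":[0.055,-0.082,0],"spin":0,"gripper":-1}

```text
t: 12.85
tool_pos: [0.5387, -0.0925, 0.2607]
tool_rot: [3.141, 0.001, -0.002]
contact_force: [-0.7, 0.5, -0.4]
opening: 0.0368
grip_force: 31.5
```

```bash
python3 snap.py 8;python3 - <<'E'
from m import *
d=pickle.load(open("w8.pkl","rb"))
c,p,_=blob(d,(.643,-.0935,.022),60,"wood"); (u,v),ax,a=cv2.fitEllipse(cv2.convexHull(c.reshape(-1,1,2)))
print(p,u,v,ax,plane(d,(u,v),.022).round(4), status.get_obs()["opening"])
E
```

```text
12.85 [ 0.5387 -0.0925  0.2607] [ 3.1412e+00  6.0000e-04 -1.8000e-03] [-0.31 -0.1   1.84 -0.    1.41  1.26]
[256.33359063  63.57271847] 256.2520446777344 62.515785217285156 (69.07079315185547, 75.12174987792969) [ 0.6439 -0.0934  0.022 ] 0.03698283459218037
```

View pics/w8.png

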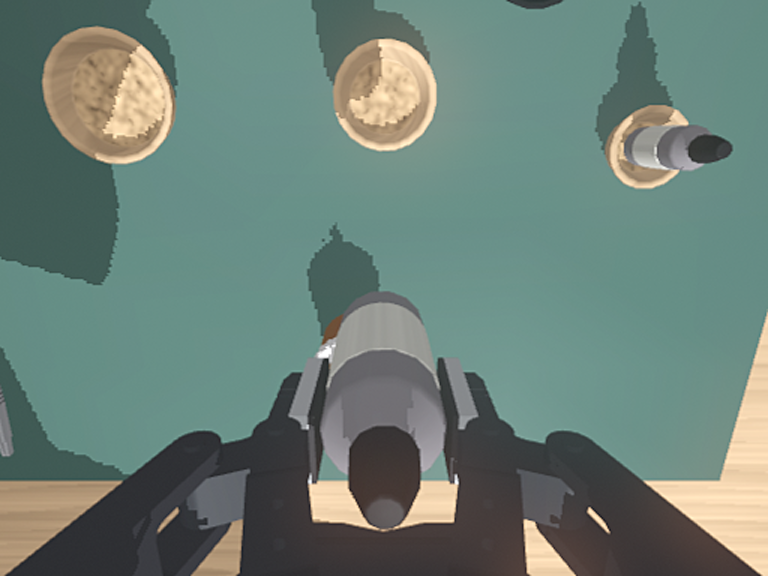

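The small bottle stands upright in its cup, and the medium cup is at (385,94), measured at (0.644, -0.0935). Moving over it and lowering.

Emit:
arm_command:
  increments:
    - {"slide":[0.03,0.001,0.0],"spin":0,"gripper":-1}
    - {"slide":[0.06,0.001,0.0],"spin":0,"gripper":-1}
    - {"slide":[0.09,0.001,0.01],"spin":0,"gripper":-1}
    - {"slide":[0.107,0.001,0.03],"spin":0,"gripper":-1}
    - {"slide":[0.107,0.001,0.055],"spin":0,"gripper":-1}
    - {"slide":[0.107,0.001,0.075],"spin":0,"gripper":-1}
    - {"slide":[0.107,0.001,0.085],"spin":0,"gripper":-1}
    - {"slide":[0.107,0.001,0.09],"spin":0,"gripper":-1}

```text
t: 13.57
tool_pos: [0.6445, -0.0943, 0.1684]
tool_rot: [-3.141, 0.003, 0.007]
contact_force: [-1.6, -0.3, -0.5]
opening: 0.0368
grip_force: 31.5
```

Emit:
arm_command:
  increments:
    - {"slide":[0,0,0.0],"spin":0,"gripper":-1}
    - {"slide":[0,0,0],"spin":0,"gripper":-1}

```text
t: 13.73
tool_pos: [0.6464, -0.094, 0.1721]
tool_rot: [3.141, -0.001, 0.002]
contact_force: [-0.1, 0.5, -0.1]
opening: 0.0371
grip_force: 31.5
```

```bash
python3 go.py .6455 -.0935 .131
```

```text
[ 0.6464 -0.094   0.1721] [ 3.1411e+00 -1.1000e-03  2.3000e-03] v 0.019 togo [-0.0009 -0.0005  0.0411]
```

Emit:
arm_command:
  increments:
    - {"slide":[-0.001,0,0.012],"spin":0,"gripper":-1}
    - {"slide":[-0.001,0,0.024],"spin":0,"gripper":-1}
    - {"slide":[-0.001,0,0.032],"spin":0,"gripper":-1}
    - {"slide":[-0.001,0,0.036],"spin":0,"gripper":-1}
    - {"slide":[-0.001,0,0.038],"spin":0,"gripper":-1}
    - {"slide":[-0.001,0,0.038],"spin":0,"gripper":-1}
    - {"slide":[-0.001,0,0.038],"spin":0,"gripper":-1}

```text
t: 14.32
tool_pos: [0.6453, -0.0933, 0.133]
tool_rot: [3.142, 0.0, 0.0]
contact_force: [0.1, -0.1, -0.7]
opening: 0.0369
grip_force: 31.5
```

Emit:
arm_command:
  increments:
    - {"slide":[0,0,0.001],"spin":0,"gripper":-1}
    - {"slide":[0,0,0.002],"spin":0,"gripper":-1}
    - {"slide":[0,0,0.002],"spin":0,"gripper":-1}

```text
t: 14.57
tool_pos: [0.6453, -0.0933, 0.1312]
tool_rot: [3.142, 0.0, 0.001]
contact_force: [1.2, 0.4, -1.5]
opening: 0.0368
grip_force: 31.5
```

Emit:
arm_command:
  increments:
    - {"slide":[0,0,0.001],"spin":0,"gripper":-1}
    - {"slide":[0,0,0.001],"spin":0,"gripper":-1}

```text
t: 14.73
tool_pos: [0.6454, -0.0934, 0.1303]
tool_rot: [3.141, 0.0, 0.001]
contact_force: [0.0, 0.1, -0.0]
opening: 0.0371
grip_force: 31.5
```

Emit:
arm_command:
  increments:
    - {"slide":[0,0,0.001],"spin":0,"gripper":-1}
    - {"slide":[0,0,0.001],"spin":0,"gripper":-1}

```text
t: 14.9
tool_pos: [0.6456, -0.0934, 0.1302]
tool_rot: [3.141, 0.0, 0.001]
contact_force: [-2.4, 0.6, 5.1]
opening: 0.0369
grip_force: 32.0
```

Emit:
arm_command:
  increments:
    - {"slide":[0,0,0],"spin":0,"gripper":-0.1}
    - {"slide":[0,0,0],"spin":0,"gripper":0.1}
    - {"slide":[0,0,0],"spin":0,"gripper":0.4}
    - {"slide":[0,0,-0.01],"spin":0,"gripper":0.6}
    - {"slide":[0,0,-0.035],"spin":0,"gripper":0.6}
    - {"slide":[0,0,-0.07],"spin":0,"gripper":0.6}
    - {"slide":[0,0,-0.11],"spin":0,"gripper":0.6}
    - {"slide":[0,0,-0.13],"spin":0,"gripper":1}

```text
t: 15.57
tool_pos: [0.6466, -0.0937, 0.2652]
tool_rot: [3.14, 0.0, 0.011]
contact_force: [0.9, -0.1, 2.3]
opening: 0.0787
grip_force: 0.0
```

Emit:
arm_command:
  increments:
    - {"slide":[-0.04,-0.01,0],"spin":0,"gripper":1}
    - {"slide":[-0.08,-0.02,0],"spin":0,"gripper":1}
    - {"slide":[-0.12,-0.024,0],"spin":0,"gripper":1}
    - {"slide":[-0.155,-0.024,0],"spin":0,"gripper":1}
    - {"slide":[-0.172,-0.024,0.01],"spin":0,"gripper":1}
    - {"slide":[-0.179,-0.024,0.03],"spin":0,"gripper":1}
    - {"slide":[-0.179,-0.024,0.05],"spin":0,"gripper":1}
    - {"slide":[-0.179,-0.024,0.06],"spin":0,"gripper":1}

```text
t: 16.23
tool_pos: [0.4647, -0.069, 0.1973]
tool_rot: [-3.141, 0.0, 0.003]
contact_force: [-0.4, 0.1, 0.2]
opening: 0.0853
grip_force: 0.0
```

Emit:
arm_command:
  increments:
    - {"slide":[0,0,0.0],"spin":0,"gripper":1}
    - {"slide":[0,0,0],"spin":0,"gripper":1}

```text
t: 16.4
tool_pos: [0.4663, -0.0693, 0.1991]
tool_rot: [-3.141, -0.0, 0.001]
contact_force: [-0.6, -0.8, -0.2]
opening: 0.0858
grip_force: 0.0
```

```bash
python3 go.py .466 -.0697 .106; python3 snap.py 9
```

```text
[ 0.4663 -0.0693  0.1991] [-3.1414e+00 -2.0000e-04  9.0000e-04] v 0.033 togo [-0.0002  0.0004  0.0931]
16.4 [ 0.4663 -0.0693  0.1991] [-3.1414e+00 -2.0000e-04  9.0000e-04] [-0.31 -0.24  2.06  0.    1.32  1.26]
```

View pics/w9.png

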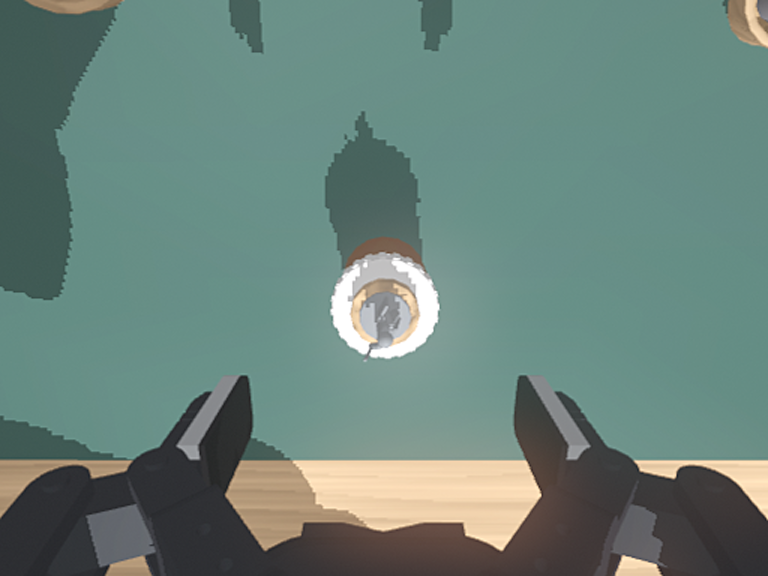

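The figure's cap is centred under the gripper at (385,310). Descending to grip the cap.

Emit:
arm_command:
  increments:
    - {"slide":[0,0,0.025],"spin":0,"gripper":1}
    - {"slide":[0,0,0.05],"spin":0,"gripper":1}
    - {"slide":[0,0,0.075],"spin":0,"gripper":1}
    - {"slide":[0,0,0.088],"spin":0,"gripper":1}
    - {"slide":[0,0,0.092],"spin":0,"gripper":0.7}
    - {"slide":[0,0,0.092],"spin":0,"gripper":0.4}
    - {"slide":[0,0,0.092],"spin":0,"gripper":0.25}
    - {"slide":[0,0,0.092],"spin":0,"gripper":-1}
  newtons: 35

```text
t: 17.12
tool_pos: [0.4678, -0.0698, 0.1092]
tool_rot: [3.14, 0.0, 0.006]
contact_force: [-0.6, -0.5, 0.2]
opening: 0.0511
grip_force: 36.4
```

Emit:
arm_command:
  increments:
    - {"slide":[0,0,0],"spin":0,"gripper":-1}
    - {"slide":[0,0,0],"spin":0,"gripper":-1}
    - {"slide":[0,0,0],"spin":0,"gripper":-1}

```text
t: 17.37
tool_pos: [0.4676, -0.0698, 0.1089]
tool_rot: [3.14, 0.0, 0.006]
contact_force: [0.9, -0.8, 5.6]
opening: 0.051
grip_force: 37.0
```

Emit:
arm_command:
  increments:
    - {"slide":[0,0,-0.01],"spin":0,"gripper":-1}
    - {"slide":[0,0,-0.03],"spin":0,"gripper":-1}
    - {"slide":[0,0,-0.06],"spin":0,"gripper":-1}
    - {"slide":[0,0,-0.09],"spin":0,"gripper":-1}
    - {"slide":[0,0,-0.12],"spin":0,"gripper":-1}
    - {"slide":[0,-0.015,-0.14],"spin":0,"gripper":-1}
    - {"slide":[0.015,-0.04,-0.15],"spin":0,"gripper":-1}
    - {"slide":[0.03,-0.07,-0.15],"spin":0,"gripper":-1}

```text
t: 18.03
tool_pos: [0.4974, 0.0005, 0.2614]
tool_rot: [3.14, -0.004, 0.011]
contact_force: [1.0, -0.1, -0.6]
opening: 0.0507
grip_force: 36.7
```

Emit:
arm_command:
  increments:
    - {"slide":[0.015,-0.03,0],"spin":0,"gripper":-1}
    - {"slide":[0.03,-0.06,0],"spin":0,"gripper":-1}
    - {"slide":[0.036,-0.073,0],"spin":0,"gripper":-1}
    - {"slide":[0.038,-0.078,0],"spin":0,"gripper":-1}
    - {"slide":[0.038,-0.078,0],"spin":0,"gripper":-1}
    - {"slide":[0.038,-0.078,0],"spin":0,"gripper":-1}

```text
t: 18.53
tool_pos: [0.5336, 0.078, 0.2566]
tool_rot: [3.141, -0.0, -0.002]
contact_force: [-1.2, 0.4, -1.0]
opening: 0.0505
grip_force: 36.7
```

```bash
python3 snap.py 10;python3 - <<'E'
from m import *
d=pickle.load(open("w10.pkl","rb"))
c,p,_=blob(d,(.643,.0795,.022),65,"wood"); (u,v),ax,a=cv2.fitEllipse(cv2.convexHull(c.reshape(-1,1,2)))
print(p,u,v,ax,plane(d,(u,v),.022).round(4), status.get_obs()["opening"])
E
```

```text
18.5333 [0.5336 0.078  0.2566] [ 3.1409e+00 -1.0000e-04 -1.8000e-03] [ 0.01 -0.12  1.86 -0.    1.4   1.58]
[253.52416836  57.24507216] 253.24200439453125 56.660709381103516 (86.58097839355469, 93.97689056396484) [0.6435 0.0798 0.022 ] 0.05114132748913932
```

View pics/w10.png

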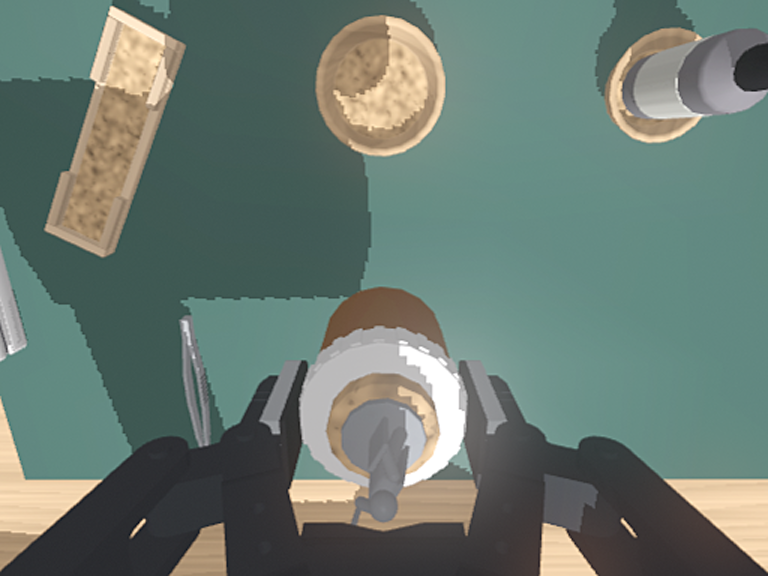

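The large bottle stands in its cup. The wide cup is at (381,86), measured at (0.6435, 0.080), and the whole tray is visible at left.

Emit:
arm_command:
  increments:
    - {"slide":[0.03,-0.002,0.0],"spin":0,"gripper":-1}
    - {"slide":[0.06,-0.002,0.0],"spin":0,"gripper":-1}
    - {"slide":[0.09,-0.002,0.01],"spin":0,"gripper":-1}
    - {"slide":[0.11,-0.002,0.03],"spin":0,"gripper":-1}
    - {"slide":[0.111,-0.002,0.055],"spin":0,"gripper":-1}
    - {"slide":[0.111,-0.002,0.08],"spin":0,"gripper":-1}
    - {"slide":[0.111,-0.002,0.095],"spin":0,"gripper":-1}
    - {"slide":[0.111,-0.002,0.1],"spin":0,"gripper":-1}

```text
t: 19.25
tool_pos: [0.6429, 0.0794, 0.153]
tool_rot: [3.141, -0.002, -0.01]
contact_force: [-0.9, 0.7, -0.7]
opening: 0.0511
grip_force: 36.7
```

Emit:
arm_command:
  increments:
    - {"slide":[0,0,0.0],"spin":0,"gripper":-1}
    - {"slide":[0,0,0],"spin":0,"gripper":-1}

```text
t: 19.42
tool_pos: [0.6454, 0.0802, 0.1581]
tool_rot: [3.142, -0.001, 0.002]
contact_force: [0.5, -0.5, -0.0]
opening: 0.0512
grip_force: 36.7
```

```bash
python3 go.py .645 .08 .118
```

```text
[0.6454 0.0802 0.1581] [ 3.1416e+00 -8.0000e-04  2.1000e-03] v 0.024 togo [-0.0005  0.0002  0.0401]
```

Emit:
arm_command:
  increments:
    - {"slide":[0,0,0.012],"spin":0,"gripper":-1}
    - {"slide":[0,0,0.024],"spin":0,"gripper":-1}
    - {"slide":[0,0,0.032],"spin":0,"gripper":-1}
    - {"slide":[0,0,0.036],"spin":0,"gripper":-1}
    - {"slide":[0,0,0.038],"spin":0,"gripper":-1}
    - {"slide":[0,0,0.038],"spin":0,"gripper":-1}
    - {"slide":[0,0,0.038],"spin":0,"gripper":-1}

```text
t: 20.0
tool_pos: [0.6452, 0.0808, 0.1189]
tool_rot: [-3.142, -0.0, -0.0]
contact_force: [0.9, -1.0, -0.7]
opening: 0.0511
grip_force: 36.7
```

Emit:
arm_command:
  increments:
    - {"slide":[0,0,0.001],"spin":0,"gripper":-1}
    - {"slide":[0,0,0.0015],"spin":0,"gripper":-1}
    - {"slide":[0,0,0.0015],"spin":0,"gripper":-1}

```text
t: 20.25
tool_pos: [0.6453, 0.0807, 0.1177]
tool_rot: [-3.142, -0.0, -0.001]
contact_force: [-0.6, 0.1, -0.4]
opening: 0.051
grip_force: 36.7
```

Emit:
arm_command:
  increments:
    - {"slide":[0,0,0.001],"spin":0,"gripper":-1}
    - {"slide":[0,0,0.001],"spin":0,"gripper":-1}

```text
t: 20.42
tool_pos: [0.6454, 0.0807, 0.117]
tool_rot: [-3.142, -0.0, -0.001]
contact_force: [0.1, -0.1, 1.9]
opening: 0.0508
grip_force: 36.9
```

Emit:
arm_command:
  increments:
    - {"slide":[0,0,0.0005],"spin":0,"gripper":0.25}
    - {"slide":[0,0,0.0005],"spin":0,"gripper":0.5}
    - {"slide":[0,0,0.0005],"spin":0,"gripper":1}
    - {"slide":[0,0,-0.005],"spin":0,"gripper":1}
    - {"slide":[0,0,-0.025],"spin":0,"gripper":1}
    - {"slide":[0,0,-0.065],"spin":0,"gripper":1}
    - {"slide":[0,0,-0.105],"spin":0,"gripper":1}
    - {"slide":[0,0,-0.14],"spin":0,"gripper":1}

```text
t: 21.08
tool_pos: [0.6451, 0.0807, 0.259]
tool_rot: [-3.142, -0.0, -0.002]
contact_force: [1.2, 0.3, 0.1]
opening: 0.0854
grip_force: 0.0
```

Emit:
arm_command:
  increments:
    - {"slide":[-0.295,-0.145,0],"spin":0,"gripper":1}
    - {"slide":[-0.295,-0.145,0],"spin":0,"gripper":1}
    - {"slide":[-0.295,-0.145,0],"spin":0,"gripper":1}
    - {"slide":[-0.295,-0.145,0],"spin":0,"gripper":1}
    - {"slide":[-0.295,-0.145,0],"spin":0,"gripper":1}
    - {"slide":[-0.295,-0.145,0],"spin":0,"gripper":1}
    - {"slide":[-0.295,-0.145,0],"spin":0,"gripper":1}
    - {"slide":[-0.295,-0.145,0],"spin":0,"gripper":1}

```text
t: 21.75
tool_pos: [0.348, 0.2262, 0.2567]
tool_rot: [-3.141, 0.0, -0.001]
contact_force: [0.4, 0.2, -0.6]
opening: 0.0854
grip_force: 0.0
```

Emit:
arm_command:
  increments:
    - {"slide":[0,0,0],"spin":0,"gripper":1}
    - {"slide":[0,0,0],"spin":0,"gripper":1}
    - {"slide":[0,0,0],"spin":0,"gripper":1}

```text
t: 22.0
tool_pos: [0.3504, 0.2257, 0.2571]
tool_rot: [-3.141, -0.001, -0.003]
contact_force: [0.6, -0.2, -0.5]
opening: 0.0857
grip_force: 0.0
```

```bash
python3 snap.py 11
```

```text
22.0 [0.3504 0.2257 0.2571] [-3.1413e+00 -9.0000e-04 -2.6000e-03] [ 0.39 -0.45  2.13 -0.    1.47  1.96]
```

View pics/w11.png

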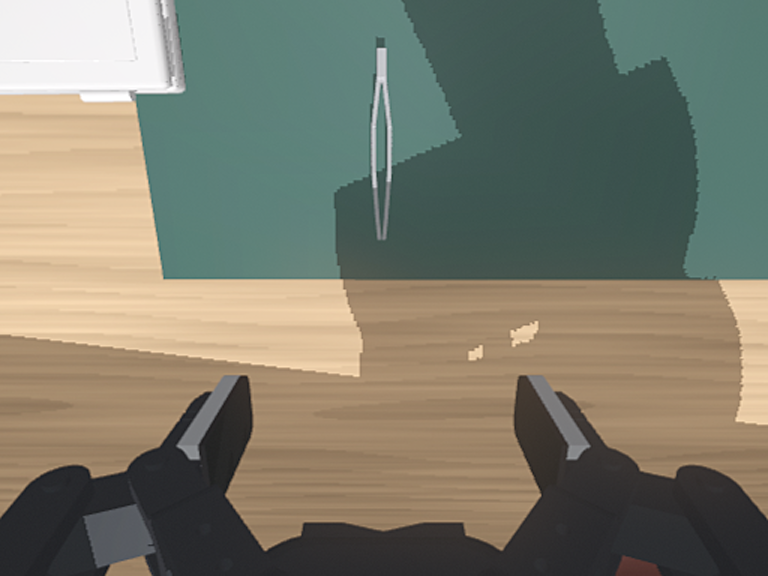

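The tweezers lie almost exactly along tool x, from (381,45) to (381,240), with the grips at about (381,150). Now I compute their pose and the tray's.

```bash
python3 - <<'E'
from m import *
d=pickle.load(open("w11.pkl","rb"))
h=cv2.cvtColor(d["frame"],cv2.COLOR_RGB2HSV); m=((h[...,1]<70)&(h[...,2]>75)).astype(np.uint8)
w=np.zeros_like(m); w[20:165,235:275]=1; m&=w
ys,xs=np.nonzero(m); print("rows",ys.min(),ys.max(),"n",len(ys))
for r in (35,50,70,85,90,95,100,105,110,130,150):
    x=xs[ys==r]
    if len(x): a,b=plane(d,(x.min()-.5,r),.008),plane(d,(x.max()+.5,r),.008); print(r,x.min(),x.max(),"x",a[0].round(4),"yc",((a+b)/2)[1].round(4),"wid",(a[1]-b[1]).round(4))
for r in (ys.min(),ys.max()): print("end",plane(d,(xs[ys==r].mean(),r),.005).round(4))
for i in (3,10):
    q=pickle.load(open(f"w{i}.pkl","rb"))
    h=cv2.cvtColor(q["frame"],cv2.COLOR_RGB2HSV).astype(int); m=((h[...,0]<32)&(h[...,1]>40)&(h[...,2]>50)).astype(np.uint8)
    p=proj(q,(.611,.257,.01)); c,_=cv2.findContours(m,cv2.RETR_EXTERNAL,cv2.CHAIN_APPROX_NONE)
    c=[k for k in c if len(k)>80 and cv2.pointPolygonTest(cv2.convexHull(k),(float(p[0]),float(p[1])),False)>=0]; c=min(c,key=len)[:,0]
    P=np.array([plane(q,v,.014)[:2] for v in c],np.float32)*1000
    print(i,"edge",(c.min(0)<2).any(),cv2.minAreaRect(P), cv2.boxPoints(cv2.minAreaRect(P)).round(0).tolist())
print(status.get_obs()["tool_pos"])
E
```

```text
rows 20 164 n 4391
35 235 274 x 0.4812 yc 0.2266 wid 0.0377
50 235 274 x 0.4683 yc 0.2266 wid 0.0383
70 237 274 x 0.4505 yc 0.2257 wid 0.037
85 235 274 x 0.4367 yc 0.2267 wid 0.0396
90 237 272 x 0.432 yc 0.2267 wid 0.0358
95 243 272 x 0.4272 yc 0.2237 wid 0.03
100 247 272 x 0.4224 yc 0.2217 wid 0.0261
105 235 274 x 0.4176 yc 0.2267 wid 0.0403
110 235 274 x 0.4127 yc 0.2267 wid 0.0405
130 235 274 x 0.3927 yc 0.2267 wid 0.0414
150 235 274 x 0.3719 yc 0.2267 wid 0.0422
end [0.4943 0.2235 0.005 ]
end [0.356  0.2267 0.005 ]
3 edge True ((602.5728759765625, 260.004150390625), (46.34572219848633, 138.62460327148438), 61.9897575378418) [[530.0, 272.0], [653.0, 207.0], [675.0, 248.0], [552.0, 313.0]]
10 edge False ((609.7288818359375, 255.55471801757812), (47.56955337524414, 154.60250854492188), 62.1677131652832) [[530.0, 271.0], [667.0, 198.0], [689.0, 240.0], [552.0, 313.0]]
[0.35083304 0.22545212 0.25692411]
```

Tweezers are centred at about (0.4235, 0.2267) with yaw 0. The tray centre is about (0.611, 0.258), yaw -28°, corrected for its visible side wall and consistent with the earlier triangulation. Moving above the tweezers with the gripper part closed.

Emit:
arm_command:
  increments:
    - {"slide":[0.03,-0.001,0.02],"spin":0,"gripper":-0.3}
    - {"slide":[0.06,-0.001,0.04],"spin":0,"gripper":-0.3}
    - {"slide":[0.073,-0.001,0.08],"spin":0,"gripper":-0.3}
    - {"slide":[0.073,-0.001,0.12],"spin":0,"gripper":-0.3}
    - {"slide":[0.073,-0.001,0.13],"spin":0,"gripper":-0.3}
    - {"slide":[0.073,-0.001,0.13],"spin":0,"gripper":-0.3}
    - {"slide":[0.073,-0.001,0.13],"spin":0,"gripper":-0.3}

```text
t: 22.63
tool_pos: [0.4237, 0.2263, 0.1268]
tool_rot: [3.141, -0.001, -0.001]
contact_force: [1.0, 0.1, 0.9]
opening: 0.0297
grip_force: 0.0
```

```bash
python3 snap.py 12; python3 - <<'E'
from m import *
d=pickle.load(open("w12.pkl","rb")); D=pickle.load(open("w11.pkl","rb"))
for r in (31.3,160): print(plane(D,(254,r),.006).round(4))
print("pred px of centre/ends",[proj(d,(x,.2267,.008)).round(0) for x in (.4235,.362,.4845)])
g=cv2.cvtColor(d["frame"],cv2.COLOR_RGB2LAB).astype(int)
for x in (.435,.45,.465,.48):
    r=int(round(proj(d,(x,.2267,.008))[1])); row=g[r,205:305,1]; c=np.nonzero(row>row.min()+0.6*(row.max()-row.min()))[0]+205
    print(x,r,c.min(),c.max(),"y",plane(d,((c.min()+c.max())/2,r),.008)[1].round(4))
o=status.get_obs(); print(o["opening"],togo(o,(.4235,.2267,.0765)).round(4))
E
```

```text
22.6333 [0.4237 0.2263 0.1268] [ 3.1413e+00 -1.4000e-03 -1.2000e-03] [ 0.34 -0.11  2.09 -0.    1.17  1.91]
[0.4846 0.2271 0.006 ]
[0.3607 0.2273 0.006 ]
pred px of centre/ends [array([255., 217.]), array([255., 294.]), array([255., 125.])]
0.435 201 244 264 y 0.2273
0.45 179 247 261 y 0.2272
0.465 156 249 258 y 0.2275
0.48 132 249 258 y 0.2275
0.029750406973221802 [-0.0011  0.0002  0.0519]
```

Aligned to within 1 mm. Descending and gripping.

Emit:
arm_command:
  increments:
    - {"slide":[-0.001,-0.001,0.02],"spin":0,"gripper":-0.3}
    - {"slide":[-0.001,-0.001,0.035],"spin":0,"gripper":-0.3}
    - {"slide":[-0.001,-0.001,0.044],"spin":0,"gripper":-0.3}
    - {"slide":[-0.001,-0.001,0.048],"spin":0,"gripper":-0.3}
    - {"slide":[-0.001,-0.001,0.049],"spin":0,"gripper":-0.3}
    - {"slide":[-0.001,-0.001,0.049],"spin":0,"gripper":-0.3}
  newtons: 25

```text
t: 23.18
tool_pos: [0.4229, 0.228, 0.0787]
tool_rot: [-3.141, -0.0, -0.003]
contact_force: [1.2, 0.1, -0.5]
opening: 0.03
grip_force: 0.0
```

Emit:
arm_command:
  increments:
    - {"slide":[0,0,0.0015],"spin":0,"gripper":-0.5}
    - {"slide":[0,0,0.0015],"spin":0,"gripper":-0.65}
    - {"slide":[0,0,0.0015],"spin":0,"gripper":-1}
    - {"slide":[0,0,0.0015],"spin":0,"gripper":-1}
    - {"slide":[0,0,0.0015],"spin":0,"gripper":-1}

```text
t: 23.6
tool_pos: [0.4227, 0.2279, 0.0768]
tool_rot: [-3.141, -0.0, -0.002]
contact_force: [-1.1, -0.4, 5.5]
opening: 0.0119
grip_force: 27.0
```

Emit:
arm_command:
  increments:
    - {"slide":[0,0,-0.01],"spin":0,"gripper":-1}
    - {"slide":[0,0,-0.03],"spin":0,"gripper":-1}
    - {"slide":[0,0,-0.06],"spin":0,"gripper":-1}
    - {"slide":[0.01,-0.002,-0.09],"spin":0,"gripper":-1}
    - {"slide":[0.03,-0.005,-0.1],"spin":4,"gripper":-1}
    - {"slide":[0.06,-0.01,-0.1],"spin":10,"gripper":-1}
    - {"slide":[0.095,-0.015,-0.1],"spin":16,"gripper":-1}
    - {"slide":[0.13,-0.02,-0.1],"spin":22,"gripper":-1}

```text
t: 24.27
tool_pos: [0.5533, 0.2479, 0.1768]
tool_rot: [-3.082, 0.607, -0.001]
contact_force: [0.8, -0.1, -0.2]
opening: 0.0118
grip_force: 26.4
```

```bash
python3 - <<'E'
from h import *
o=status.get_obs(); print(o["tool_pos"].round(4),R.from_rotvec(o["tool_rot"]).as_matrix()[:2,0].round(4),togo(o,(.611,.258,.13)).round(4))
E
```

```text
[0.5533 0.2479 0.1768] [ 0.9254 -0.379 ] [ 0.0496 -0.0312  0.0468]
```

Emit:
arm_command:
  increments:
    - {"slide":[0.02,-0.012,0],"spin":4,"gripper":-1}
    - {"slide":[0.04,-0.024,0],"spin":6,"gripper":-1}
    - {"slide":[0.049,-0.031,0.015],"spin":6,"gripper":-1}
    - {"slide":[0.05,-0.031,0.035],"spin":6,"gripper":-1}
    - {"slide":[0.05,-0.031,0.045],"spin":6,"gripper":-1}
    - {"slide":[0.05,-0.031,0.047],"spin":6,"gripper":-1}
    - {"slide":[0.05,-0.031,0.047],"spin":6,"gripper":-1}
    - {"slide":[0.05,-0.031,0.047],"spin":6,"gripper":-1}

```text
t: 24.93
tool_pos: [0.6099, 0.2578, 0.1296]
tool_rot: [-3.048, 0.76, -0.001]
contact_force: [0.3, 0.3, 0.5]
opening: 0.0118
grip_force: 26.4
```

```bash
python3 snap.py 13; python3 - <<'E'
from h import *
o=status.get_obs(); print(R.from_rotvec(o["tool_rot"]).as_matrix()[:2,0].round(4),togo(o,(.611,.258,.083)).round(4))
E
```

```text
24.9333 [0.6099 0.2578 0.1296] [-3.0482e+00  7.5950e-01 -6.0000e-04] [ 0.29  0.29  1.65 -0.    1.2   2.35]
[ 0.8831 -0.4692] [ 0.0006 -0.0004  0.0472]
```

View pics/w13.png

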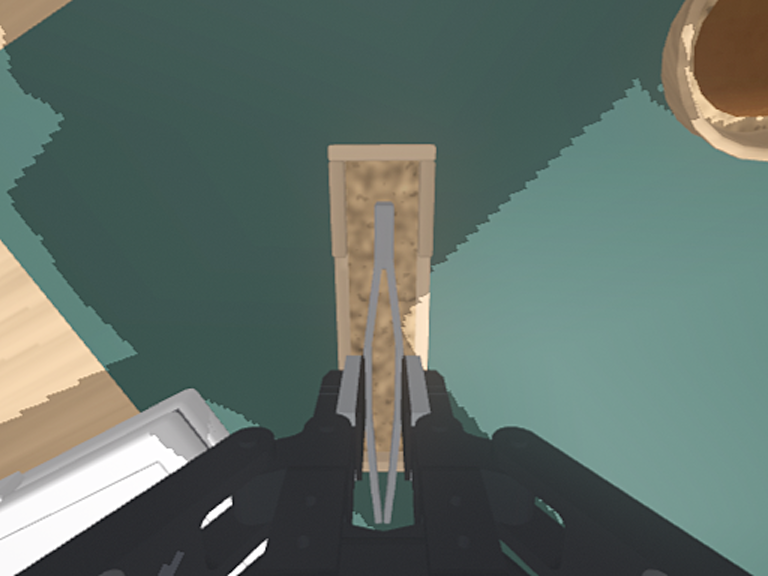

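The tweezers line up with the tray (axis at column 382, tray's far edge at row 147, which gives +77 mm as it should). The figure handle sits in its cup at top right. Lowering.

Emit:
arm_command:
  increments:
    - {"slide":[0,0,0.015],"spin":0,"gripper":-1}
    - {"slide":[0,0,0.028],"spin":0,"gripper":-1}
    - {"slide":[0,0,0.036],"spin":0,"gripper":-1}
    - {"slide":[0,0,0.041],"spin":0,"gripper":-1}
    - {"slide":[0,0,0.044],"spin":0,"gripper":-1}
    - {"slide":[0,0,0.044],"spin":0,"gripper":-1}
    - {"slide":[0,0,0.044],"spin":0,"gripper":-1}

```text
t: 25.57
tool_pos: [0.6102, 0.2578, 0.0849]
tool_rot: [-3.048, 0.76, -0.0]
contact_force: [-0.1, 0.4, -0.1]
opening: 0.0119
grip_force: 26.4
```

Emit:
arm_command:
  increments:
    - {"slide":[0,0,0.001],"spin":0,"gripper":-1}
    - {"slide":[0,0,0.001],"spin":0,"gripper":-1}

```text
t: 25.73
tool_pos: [0.6104, 0.2578, 0.0843]
tool_rot: [-3.048, 0.76, -0.001]
contact_force: [0.3, -0.7, -1.1]
opening: 0.0116
grip_force: 26.4
```

Emit:
arm_command:
  increments:
    - {"slide":[0,0,0.001],"spin":0,"gripper":-1}
    - {"slide":[0,0,0.001],"spin":0,"gripper":-1}

```text
t: 25.9
tool_pos: [0.6101, 0.2577, 0.083]
tool_rot: [-3.048, 0.76, -0.0]
contact_force: [-0.2, -0.4, 0.1]
opening: 0.012
grip_force: 26.4
```

Emit:
arm_command:
  increments:
    - {"slide":[0,0,0.001],"spin":0,"gripper":-1}
    - {"slide":[0,0,0.001],"spin":0,"gripper":-1}

```text
t: 26.07
tool_pos: [0.6103, 0.2578, 0.0828]
tool_rot: [-3.048, 0.76, -0.0]
contact_force: [-2.1, -0.8, 4.7]
opening: 0.0119
grip_force: 26.9
```

Contact made. Releasing gently and retreating.

Emit:
arm_command:
  increments:
    - {"slide":[0,0,0],"spin":0,"gripper":-0.65}
    - {"slide":[0,0,0],"spin":0,"gripper":-0.5}
    - {"slide":[0,0,0],"spin":0,"gripper":-0.3}
    - {"slide":[0,0,-0.01],"spin":0,"gripper":-0.3}
    - {"slide":[0,0,-0.035],"spin":0,"gripper":-0.3}
    - {"slide":[0,0,-0.07],"spin":0,"gripper":-0.3}
    - {"slide":[0,0,-0.11],"spin":0,"gripper":-0.3}
    - {"slide":[0,0,-0.15],"spin":0,"gripper":-0.3}

```text
t: 26.73
tool_pos: [0.6095, 0.2575, 0.2333]
tool_rot: [3.048, -0.76, -0.002]
contact_force: [0.6, 0.5, -0.4]
opening: 0.0298
grip_force: 0.0
```

Emit:
arm_command:
  increments:
    - {"slide":[-0.04,0,-0.04],"spin":0,"gripper":0}
    - {"slide":[-0.08,0,-0.08],"spin":0,"gripper":0}
    - {"slide":[-0.12,0.02,-0.1],"spin":0,"gripper":0}
    - {"slide":[-0.15,0.04,-0.12],"spin":0,"gripper":0}
    - {"slide":[-0.15,0.04,-0.12],"spin":0,"gripper":0}
    - {"slide":[-0.15,0.04,-0.12],"spin":0,"gripper":0}
    - {"slide":[-0.15,0.04,-0.12],"spin":0,"gripper":0}

```text
t: 27.32
tool_pos: [0.4582, 0.2932, 0.3546]
tool_rot: [-3.046, 0.757, -0.007]
contact_force: [0.4, -0.5, -0.7]
opening: 0.0423
grip_force: 0.0
```

```bash
python3 - <<'E'
from h import *
d=cam("wrist"); s=cam("scene"); f=d["frame"][...,::-1]; g=cv2.resize(s["frame"][100:290,90:490,::-1],(512,243),interpolation=cv2.INTER_CUBIC)
cv2.imwrite("pics/end.png",np.vstack([f[:330],g])); print(status.get_obs()["tool_pos"])
E
```

```text
[0.45900712 0.29260825 0.35152859]
```

View pics/end.png

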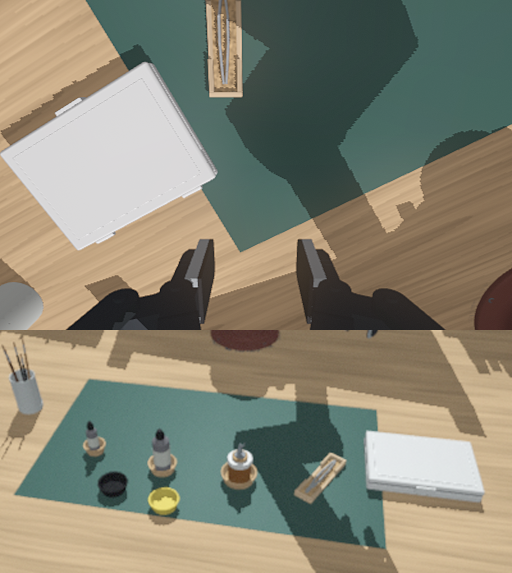

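The final picture shows both bottles upright in their cups at (94,440) and (162,460), the figure in the wide cup at (239,470), and the tweezers in the tray at (320,477). The palette and tin have not moved.

```bash
python3 -c "
from station import order; print(order.finish_job())"
```

```text
the job is handed in; nothing more can be done
None
```

The job is handed in at about 27 s: both bottles and the figure stand upright in their own cups, the tweezers lie flat in the tray, and the palette, brush tin and look-alikes were left untouched.

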